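# Hold a splined blade holder home in the desk sharpener

### The job

Sharpen a blade at the paper-cutting desk: first push the sharpener's open grit drawer fully shut, then lift the stubby blade holder with the cross-shaped splines out of the wooden rack, turn it until its splines mesh with the cross-shaped socket on top of the sharpener, and slide it upright all the way home against the spring, flange down on the socket block. The spring pushes it out again if let go, so finish while still holding the holder in the gripper and keeping it pressed fully home; leave the drawer shut, and the two other knives, the magnifier and the glasses case undisturbed.

Things in the scene. Friction and masses are not known exactly. Their poses are not given: they have to be found in the camera images.
- holder_mid (a point): Loose upright blade holder (0.1 kg, 108 mm tall, z up its axis) in one of the rack's holes; point on its axis, 54 mm above the nose tip. Heights from nose tip: round nose 14 mm wide 0-18 mm; cross of four splines 18-32 mm; flange 29 mm wide 32-38 mm; round dark wooden grip 26 mm wide 38-108 mm, graspable at any yaw. In the rack its splines stand on the rack's top.
- holder: The same holder, origin at its nose tip. Splines point along its +x, -x, +y, -y (as do the axes of holder_mid): each 6 mm wide, 38 mm over opposite ones (they stick out beyond the flange, seen from above), lower edges rounded (3 mm radius). A 5 mm blade tip seen below the nose touches nothing.
- socket_mouth (a point): Centre of the cross-shaped socket at the top of the sharpener's 50 mm square steel block, 80 mm above the desk. Slots along its +x, -x, +y, -y (to the middles of the block's sides), 8 mm wide, 41 mm end to end; 16 mm square bore in the middle. The nose enters 18 mm before the splines reach the mouth. Fits in any quarter turn; never turns. Fully home: flange on block, holder_mid 22 mm above this point.
- hone (a joint): Spring-loaded hone in the socket's bore, pushed down by the holder's nose: 0 = up (its top 19 mm below the mouth), about 0.013 m when the holder is fully home. The spring pushes up with 4 N at 0, rising to 10.5 N at 0.013, and throws the holder up if it is let go.
- sharpener: Desk blade sharpener, grey casing 150 (x) x 110 (y) x 70 mm high, fixed to the desk; origin under the centre of the casing, its front (drawer side) faces its own -x, z up. The socket is 22 mm from the origin along +x.
- drawer_front (a point): Centre of the outer face of the black grit-drawer front, a plate 94 mm wide, 44 mm tall (5 to 49 mm above the table), 10 mm thick, on the sharpener's front; axes parallel to the sharpener's, so it is pushed along +x. The face moves with the drawer; when shut it lies 87 mm from the sharpener's origin along -x.
- drawer (a joint): Opening of the grit drawer: 0 = shut, up to 0.055 m open (pulled out towards the sharpener's -x). It stays where it is left; sliding friction about 1.5 N; a hard stop at 0.
- rack: Wooden rack, 60 (x) x 210 (y) x 35 mm high, fixed to the desk; origin under its centre, z up. Three round holes 16 mm wide, 31 mm deep, at y = -75, 0 and +75 mm; holder and knives stand in them in any order.
- knife_a_mid (a point): Bystander: loose slim knife 105 mm tall with a dark handle swelling in the middle, up to 19 mm thick on a round ferrule 24 mm in diameter, no splines; standing in the rack; point on its axis 50 mm above its lower end.
- knife_b_mid (a point): Bystander: loose slim knife 95 mm tall, handle up to 20 mm thick on a round ferrule 24 mm in diameter, no splines; standing in the rack; point on its axis 50 mm above its lower end.
- magnifier: Bystander: magnifying glass lying on the desk, rim 82 mm in diameter and 10 mm thick, origin under the centre of its rim, 90 mm handle along its +x.
- glasses_case: Bystander: grey fabric glasses case, 60 (x) x 155 (y) x 40 mm, origin under its centre.
There are look-alikes about, which are no part of the job. What is meant by the sharpener is not pink, and is the smaller of those in its own colour.

How it is judged:
By the outcome, as a careful person would: the job done as asked, in the order asked, and still so for the second after the job is handed in, while the arm keeps its last pose, push and grip.
It also fails if it takes over 61 s, if anything falls off the work surface, if the arm or the gripper's body presses on something with over 40 N, if the wrist force passes 120 N, or if a joint passes its speed limit or range.

### The arm

A 7-joint arm with a two-finger parallel gripper is mounted at the origin on the work surface. World frame = base frame: x ahead of the robot, y to its left, z up, the work surface at z = 0. Lengths are in m, angles in degrees, forces in N, time in s.
With the tool pointing down it reaches from about 0.425 to 0.875 m from the base axis. Payload 4.7 kg.
Tool frame: the origin (TCP) lies on the centre line of the jaws, within the pads' length; the fingertips stand 8 mm ahead of it and the grasp point (between the pads) lies 11 mm behind it; z points along the fingers, x is the direction in which the jaws open and shut, and the axes are right-handed (so a half turn about z gives the same grasp; the last joint's range is limited). The gripper opens to 87 mm and grips with 3 to 60 N. Pads are 19 mm wide; open, the fingers measure 117 mm over their backs; the gripper's body (75 mm by 190 mm) begins 51 mm behind the grasp point.
Start: joints at [74.089, 18.392, -4.016, 83.108, 1.295, 78.541, -3.26], TCP at [0.187, -0.623, 0.231] pointing down, gripper open.
Joint ranges: [-163.93, 163.93], [-17.29, 119.83], [-79.2, 71.16], [3.27, 140.29], [-89.18, 269.18], [5.43, 117.66], [-154.24, 154.24]. Speed limits (degrees/s): [147.25, 147.25, 180, 180, 180, 180, 180].

### API

Orientations are given as [roll, pitch, yaw] about the fixed x, y, z axes, in that order (R = Rz(yaw) Ry(pitch) Rx(roll)).
In Python, from cell import telemetry, read_camera, get_calibration, sign_off gives the robot as it stands. The module is installed in compiled form; this text tells all that it offers.
- The arm moves only by the tool carry_out, never from a script. Its arguments are lists of equal length, an entry for each row: "translation": the shift along the tool's x, y, z in cm, a list of three; "turn": the turn about the tool's z in rad; "gripper": the opening, from 0 (shut) to 1 (fully open). In form: {"translation": [[dx, dy, dz], ...], "turn": [turn, ...], "gripper": [gripper, ...]}. A call has 1 to 5 rows; each row is the pose to reach, as a shift and turn from the pose commanded when the call began, along the tool's axes at that moment; what a row does not reach only later rows make up. A row lasts 1/8 s, in which the tool goes at most 62.5 mm and 10.7 degrees, less where a joint would pass 70% of its speed; a pose out of reach is approached as far as the arm can. A call with a gripper value outside its range is refused whole. The fingers move at their own pace and stop on an object; "squeeze" is the grip in N (left out, the last holds). Time passes only in rows, so rows that repeat a pose let the fingers close. It gives the time, the measured TCP pose, the force and the opening at its end, in the units of the state.
- telemetry.get_obs(): the state, without advancing time (a new reading comes with each control period).
- read_camera(name): name is "side" or "top"; returns the picture (400x640x3 uint8, red, green, blue); there is no depth.
- get_calibration(name): a dict with "fx", "fy", "cx", "cy" (pixels), "k1" (the pictures are not rectified: a ray, as slopes to the right and down, at radius r is drawn at 1 + k1 r^2 times it, then the intrinsics apply), "R" (3x3) and "t" (3): a world point X has camera coordinates R X + t. Camera axes: x right, y down, z forward; pixel columns grow to the right and rows downward; lengths in m; the calibration is good to about 2 mm. A picture is of the moment at which its call begins. get_calibration takes no time and is no camera call.
- sign_off(): hands the job in, once; it reports no verdict.
The state is a dict: "time_s": time; "qpos": joint angles; "joint_velocities": joint speeds; "effort": joint torques, N m; "tool_pos": TCP position; "tool_rot": TCP orientation; "force": force on the tool from outside, world axes, zero at the start; "wrist_torque": the same for the moment, N m; "grip_width": finger opening in m.
Only numpy, scipy, OpenCV 4.12 (cv2) and the standard library are available. Lean on these libraries where they do the work, as an engineer would, in place of code of your own. Each camera call takes 0.05 s, during which the arm holds its last target.

## Working session

There is one attempt and no reset: what is moved stays moved. The work goes in short steps, Python scripts to look and compute and a tool call to move; the robot and the scene stay as the last step left them, time stands still between calls to the robot, and variables do not carry over. Pictures are saved under pics/ and viewed, and the job is handed in when it is done.

Besides the shell and the picture viewer there is one more tool, called after ">>>" as a command line: name --pt "numbers of a row" for each row, then --argument value for the rest. carry_out: Moves the arm, as the interface text tells. Its arguments: {"type":"object","properties":{"translation":{"type":"array","items":{"type":"array","items":{"type":"number"}}},"turn":{"type":"array","items":{"type":"number"}},"gripper":{"type":"array","items":{"type":"number"}},"squeeze":{"type":"number"}},"required":["translation","turn","gripper"]}

```bash
mkdir -p pics; python3 - <<'E'
from cell import telemetry, read_camera, get_calibration
import cv2
print(telemetry.get_obs())
for n in ("side","top"):
    c=get_calibration(n); print(n,c)
    cv2.imwrite(f"pics/{n}0.png",read_camera(n)[:,:,::-1])
E
```

```text
{'time_s': 0.0, 'qpos': array([74.09039025, 18.43752915, -4.01501985, 83.17422711,  1.29657851,
       78.54204816, -3.26051939]), 'joint_velocities': array([-0.00633517,  0.11605716, -0.06373702, -0.02002003,  0.01336199,
       -0.03577066,  0.00382597]), 'effort': array([ 1.28317497e-04, -4.91288102e+01, -4.03756108e-01, -3.12526596e+01,
       -6.37706439e-02,  4.37250466e-02,  1.82085482e-04]), 'tool_pos': array([ 0.18675563, -0.62202887,  0.22948471]), 'tool_rot': array([ 1.79992472e+02,  1.08474330e-01, -7.32813527e+01]), 'force': array([0.31694505, 0.02228292, 0.03996904]), 'wrist_torque': array([-0.02407486,  0.02025799, -0.02538894]), 'grip_width': 0.08688749652708873}
side {'fx': 474.87415100958026, 'fy': 474.87415100958026, 'cx': 319.18518454556596, 'cy': 190.93299052407136, 'k1': -0.062212364732820734, 'R': array([[-0.74958455, -0.66171729,  0.01591324],
       [-0.47892818,  0.52561493, -0.70310507],
       [ 0.45689255, -0.53465799, -0.71090789]]), 't': array([0.35933875, 0.34408551, 0.80684674])}
top {'fx': 482.38978189896494, 'fy': 482.38978189896494, 'cx': 318.502326613583, 'cy': 201.6054187687825, 'k1': -0.12019765937206194, 'R': array([[ 0.14271614, -0.98974108,  0.00668582],
       [-0.96654319, -0.14081936, -0.21439255],
       [ 0.21313461,  0.02413514, -0.9767247 ]]), 't': array([-0.14451878,  0.54687307,  1.02324318])}
```

View pics/side0.png

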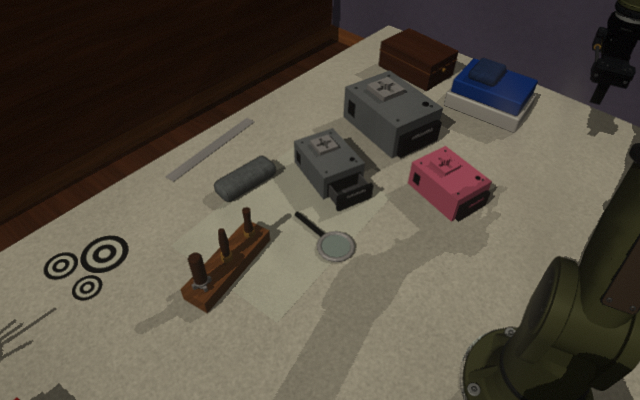

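View pics/top0.png

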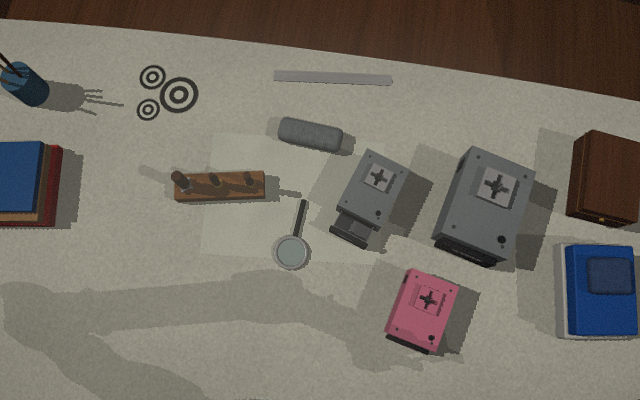

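Sharpener candidates: the small grey one with its drawer open (top 372,190; side 330,165), the large grey one (top 488,205; side 393,112) and the pink one (top 423,310; side 450,182). The small grey one fits, being not pink and the smaller of the two greys. The holder looks like the thick one at the rack's left end (side 198,270). I'll confirm both in crops.

```bash
python3 - <<'E'
import cv2,numpy as np
s=cv2.imread("pics/side0.png");t=cv2.imread("pics/top0.png")
def c(im,x,y,w,h,k,n): cv2.imwrite(n,cv2.resize(im[y:y+h,x:x+w],None,fx=k,fy=k,interpolation=cv2.INTER_CUBIC))
c(s,170,200,110,115,5,"pics/c_side_rack.png")
c(s,285,120,100,95,6,"pics/c_side_sh.png")
c(t,320,140,100,115,5,"pics/c_top_sh.png")
c(t,160,150,130,80,6,"pics/c_top_rack.png")
E
```

```text
(no output)
```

View pics/c_side_rack.png

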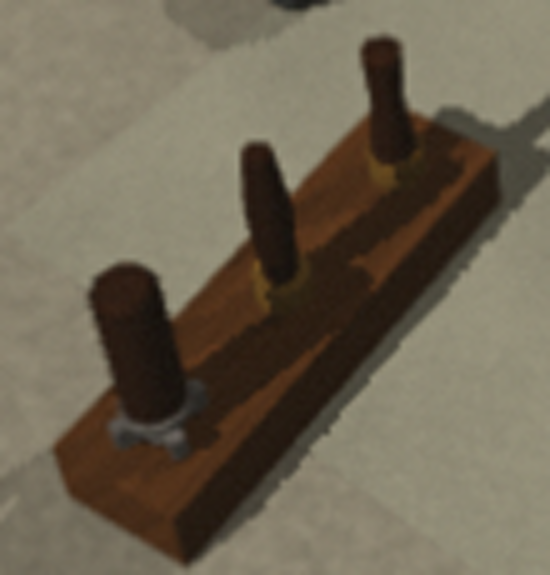

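View pics/c_side_sh.png

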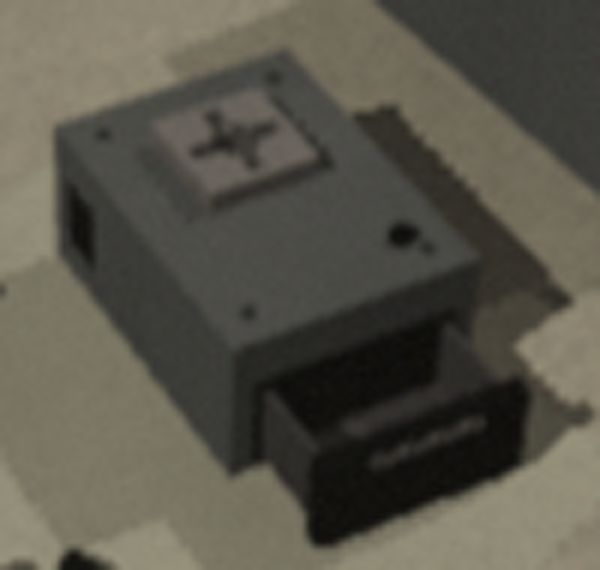

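View pics/c_top_sh.png

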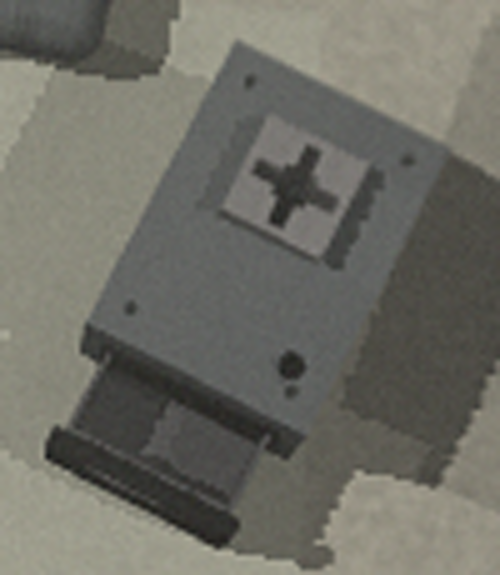

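View pics/c_top_rack.png

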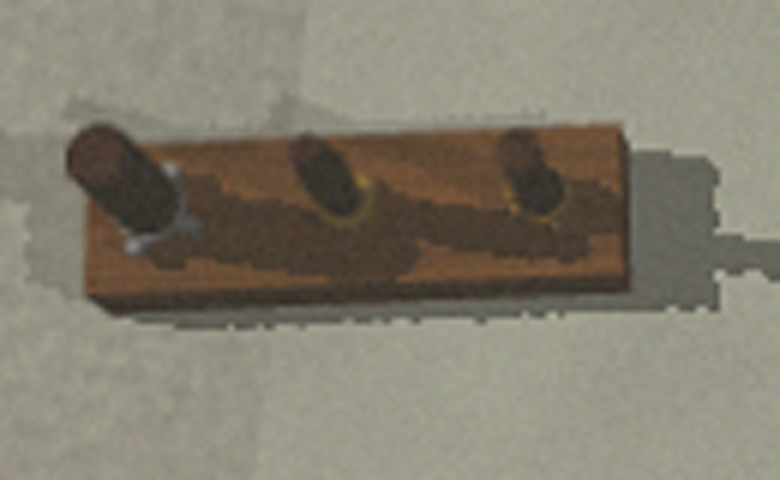

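```bash
cat > h.py <<'E'
import numpy as np, cv2
from scipy.optimize import least_squares
from cell import get_calibration
CAL={n:get_calibration(n) for n in("side","top")}
def proj(n,X):
    c=CAL[n];X=np.atleast_2d(X);p=X@np.array(c["R"]).T+c["t"]
    a=p[:,:2]/p[:,2:];r2=(a**2).sum(1,keepdims=True);a=a*(1+c["k1"]*r2)
    return a*[c["fx"],c["fy"]]+[c["cx"],c["cy"]]
def ray(n,uv,z):
    c=CAL[n]
    f=lambda q:(proj(n,[[q[0],q[1],z]])[0]-uv)
    return least_squares(f,[.5,-.2]).x
def unc(pts,k,off): return (np.array(pts,float)+.5)/k-.5+np.array(off)
def Rz(a): return np.array([[np.cos(a),-np.sin(a),0],[np.sin(a),np.cos(a),0],[0,0,1]])
def fit(obs,p0):  # obs: list of (cam, local pts, uv)
    # per-camera pixel bias free? small
    def f(p):
        r=[]
        for n,L,uv in obs:
            r.append((proj(n,np.array(L)@Rz(p[2]).T+[p[0],p[1],0])-uv).ravel())
        return np.concatenate(r)
    s=least_squares(f,p0,loss="soft_l1");return s.x,f(s.x)
E
cat > m1.py <<'E'
from h import *
t5=lambda p:unc(p,5,(320,140)); s6=lambda p:unc(p,6,(285,120))
cas=[(.075,.055,.07),(.075,-.055,.07),(-.075,.055,.07),(-.075,-.055,.07)]
b=.025;blk=[(.022+b,b,.08),(.022+b,-b,.08),(.022-b,-b,.08),(.022-b,b,.08),(.022,0,.08)]
ot=("top",cas+blk,t5([(237,40),(447,150),(85,325),(303,435),(268,115),(372,165),(325,260),(222,212),(295,188)]))
os_=("side",cas+blk,s6([(57,127),(288,50),(235,352),(478,262),(153,122),(262,88),(327,158),(215,200),(233,143)]))
np.set_printoptions(precision=4,suppress=True)
for nm,o in(("top",[ot]),("side",[os_]),("both",[ot,os_])):
    p,r=fit(o,[.6,-.2,0.]);print(nm,p,np.degrees(p[2]),"rms px",np.sqrt((r**2).mean()),"max",abs(r).max())
    print("  socket",p[:2]+.022*np.array([np.cos(p[2]),np.sin(p[2])]))
S=p
# drawer: top outer edge corners
for n,uv in(("top",t5([(50,443),(215,545)])),("side",s6([(312,455),(525,380)]))):
    for u in uv:
        w=np.r_[ray(n,u,.049)-S[:2],0]; print(n,"drawer local",Rz(S[2]).T@w)
t6=lambda p:unc(p,6,(160,150)); s5=lambda p:unc(p,5,(170,200))
rk=lambda ids:[[(.03,.105,.035),(.03,-.105,.035),(-.03,-.105,.035),(-.03,.105,.035)][i] for i in ids]
ot=("top",rk([1,2,3]),t6([(622,125),(628,290),(88,293)]))
os_=("side",rk([1,2,3]),s5([(420,112),(498,155),(180,515)]))
for nm,o in(("top",[ot]),("side",[os_]),("both",[ot,os_])):
    p,r=fit(o,[.6,.1,0.]);print("rack",nm,p,np.degrees(p[2]),"rms",np.sqrt((r**2).mean()))
K=p
for y in(-.075,0,.075):print("hole",y,(Rz(K[2])@[0,y,0])[:2]+K[:2])
print("holder top",ray("top",t6([(100,157)])[0],.125),ray("side",s5([(127,285)])[0],.125))
for u in [(175,172),(193,230),(135,247)]: print("spl top",ray("top",t6([u])[0],.045))
for u in [(120,435),(180,445),(198,390)]: print("spl side",ray("side",s5([u])[0],.045))
print("mag",ray("top",(291.5,251),.01),ray("side",(337,247),.01))
print("case",ray("top",(311,134),.04),ray("side",(246,176),.04))
E
python3 m1.py
```

```text
top [ 0.6116 -0.1826 -0.3431] -19.658334680202213 rms px 0.4329600414031011 max 0.9421154994225276
  socket [ 0.6323 -0.19  ]
side [ 0.6118 -0.182  -0.347 ] -19.878838796097895 rms px 0.3597938215000405 max 0.7338172155810412
  socket [ 0.6325 -0.1895]
both [ 0.6117 -0.1824 -0.3449] -19.7624526184744 rms px 0.40787058919920416 max 0.9888137833524979
  socket [ 0.6324 -0.1898]
top drawer local [-0.1267  0.0445  0.    ]
top drawer local [-0.133  -0.0418  0.    ]
side drawer local [-0.1177  0.0458  0.    ]
side drawer local [-0.1214 -0.0467  0.    ]
rack top [0.5733 0.1707 0.1686] 9.661104896362104 rms 0.8005805021746677
rack side [0.5701 0.1683 0.1365] 7.822960249178673 rms 2.3615523051056915
rack both [0.5723 0.1703 0.1612] 9.235959954831591 rms 1.7998935466451444
hole -0.075 [0.5844 0.0963]
hole 0 [0.5723 0.1703]
hole 0.075 [0.5603 0.2443]
holder top [0.56   0.2448] [0.5604 0.246 ]
spl top [0.5767 0.2413]
spl top [0.555  0.2297]
spl top [0.5452 0.2508]
spl side [0.5642 0.2638]
spl side [0.544  0.2513]
spl side [0.5583 0.2308]
mag [ 0.4486 -0.0185] [ 0.4407 -0.0131]
case [ 0.7258 -0.0232] [ 0.72   -0.0118]
```

Both crops agree. The small grey sharpener has the open drawer, with its front face at local x ≈ -0.12. The holder with splines stands at the rack's left end, at about (0.560, 0.245). Next I'll plan the drawer push.

```bash
cat > mv.py <<'E'
import numpy as np,sys
from scipy.spatial.transform import Rotation as Ro
from cell import telemetry
o=telemetry.get_obs()
p=np.array(o["tool_pos"]);R=Ro.from_euler("xyz",o["tool_rot"],degrees=True).as_matrix();yaw=o["tool_rot"][2]
def rel(x,y,z,yw):
    d=R.T@(np.array([x,y,z])-p)*100
    t=-np.radians((yw-yaw+180)%360-180)
    print("tgt",[x,y,z,yw],"-> cm",d.round(2),"turn",round(t,3),"n rows",round(max(np.linalg.norm(d)/6.25,abs(t)/.1867),1))
def show(): print("t",o["time_s"],"p",p.round(4),"rot",np.round(o["tool_rot"],2),"F",np.round(o["force"],2),"w",round(o["grip_width"],4),"q",np.round(o["qpos"],1))
E
python3 - <<'E'
from mv import *
from h import ray
show()
S=np.array([.6117,-.1824]);d=np.array([.941,-.338])
for l,z in((-.175,.2),(-.175,.04),(-.14,.04),(-.102,.04)): rel(*(S+l*d),z,-19.8)
print("pink",ray("top",(428,300),.08),ray("top",(405,268),.07),ray("top",(386,335),.07))
E
```

```text
t 0.1 p [ 0.1868 -0.6221  0.2296] rot [ 1.7999e+02  1.0000e-01 -7.3280e+01] F [-0.26  0.26  0.07] w 0.0873 q [74.1 18.4 -4.  83.2  1.3 78.5 -3.3]
tgt [np.float64(0.447025), np.float64(-0.12325), 0.2, -19.8] -> cm [-40.28 -39.27   3.02] turn -0.933 n rows 9.0
tgt [np.float64(0.447025), np.float64(-0.12325), 0.04, -19.8] -> cm [-40.26 -39.28  19.02] turn -0.933 n rows 9.5
tgt [np.float64(0.47996000000000005), np.float64(-0.13508), 0.04, -19.8] -> cm [-38.18 -42.09  19.02] turn -0.933 n rows 9.6
tgt [np.float64(0.515718), np.float64(-0.147924), 0.04, -19.8] -> cm [-35.92 -45.14  19.01] turn -0.933 n rows 9.7
pink [ 0.37841504 -0.3270557 ] [ 0.44056664 -0.27201378] [ 0.29355603 -0.24791863]
```

>>> carry_out --pt "-40.3 -39.3 3" --pt "-40.3 -39.3 3" --pt "-40.3 -39.3 3" --pt "-40.3 -39.3 3" --pt "-40.3 -39.3 3" --turn '[-0.933,-0.933,-0.933,-0.933,-0.933]' --gripper '[0,0,0,0,0]' --squeeze 20

```text
time_s: 0.72
tool_pos: [0.3319, -0.3438, 0.2136]
tool_rot: [180.0, 0.0, -19.5]
force: [1.8, -0.2, 0.5]
grip_width: 0.0449
```

```bash
cat > n1.py <<'E'
from mv import *
show()
S=np.array([.6117,-.1824]);d=np.array([.941,-.338])
for l,z in((-.175,.2),(-.175,.04),(-.14,.04),(-.102,.04)): rel(*(S+l*d),z,-19.8)
E
python3 n1.py
```

```text
t 0.725 p [ 0.3319 -0.3438  0.2136] rot [ 1.7999e+02  1.0000e-02 -1.9480e+01] F [ 1.79 -0.24  0.55] w 0.0449 q [ 62.9  -1.3 -19.7 107.4  -0.5  73.8  23.9]
tgt [np.float64(0.447025), np.float64(-0.12325), 0.2, -19.8] -> cm [  3.5  -24.63   1.35] turn 0.006 n rows 4.0
tgt [np.float64(0.447025), np.float64(-0.12325), 0.04, -19.8] -> cm [  3.5  -24.64  17.35] turn 0.006 n rows 4.9
tgt [np.float64(0.47996000000000005), np.float64(-0.13508), 0.04, -19.8] -> cm [  7.   -24.62  17.35] turn 0.006 n rows 4.9
tgt [np.float64(0.515718), np.float64(-0.147924), 0.04, -19.8] -> cm [ 10.8  -24.6   17.35] turn 0.006 n rows 5.1
```

>>> carry_out --pt "3.5 -24.6 1.4" --pt "3.5 -24.6 1.4" --pt "3.5 -24.6 1.4" --pt "3.5 -24.6 1.4" --pt "3.5 -24.6 1.4" --turn '[0,0,0,0,0]' --gripper '[0,0,0,0,0]'

```text
time_s: 1.35
tool_pos: [0.4493, -0.1209, 0.1998]
tool_rot: [-179.9, 0.0, -19.3]
force: [-0.0, -1.3, 0.1]
grip_width: 0.0013
```

```bash
python3 n1.py
```

```text
t 1.35 p [ 0.4493 -0.1209  0.1998] rot [-179.92    0.    -19.27] F [-0.04 -1.26  0.09] w 0.0013 q [ 49.2  -2.2 -36.1 109.6  -1.4  72.2  -5.7]
tgt [np.float64(0.447025), np.float64(-0.12325), 0.2, -19.8] -> cm [-0.14  0.29 -0.02] turn 0.009 n rows 0.1
tgt [np.float64(0.447025), np.float64(-0.12325), 0.04, -19.8] -> cm [-0.14  0.31 15.98] turn 0.009 n rows 2.6
tgt [np.float64(0.47996000000000005), np.float64(-0.13508), 0.04, -19.8] -> cm [ 3.36  0.34 15.98] turn 0.009 n rows 2.6
tgt [np.float64(0.515718), np.float64(-0.147924), 0.04, -19.8] -> cm [ 7.16  0.38 15.98] turn 0.009 n rows 2.8
```

>>> carry_out --pt "0 0.3 5" --pt "0 0.3 10" --pt "0 0.3 15" --pt "0 0.3 16" --pt "0 0.3 16" --turn '[0,0,0,0,0]' --gripper '[0,0,0,0,0]'

```text
time_s: 1.98
tool_pos: [0.4467, -0.1297, 0.0403]
tool_rot: [-180.0, 0.0, -19.9]
force: [1.8, 0.2, -0.2]
grip_width: 0.0005
```

```bash
python3 n1.py; python3 - <<'E'
from cell import read_camera
import cv2
for n in("side","top"):cv2.imwrite(f"pics/{n}1.png",read_camera(n)[:,:,::-1])
a=cv2.imread("pics/side1.png")[110:260,250:420];b=cv2.imread("pics/top1.png")[140:290,280:450]
cv2.imwrite("pics/c1.png",cv2.hconcat([cv2.resize(x,(395,349),interpolation=cv2.INTER_CUBIC) for x in(a,b)]))
E
```

```text
t 1.975 p [ 0.4467 -0.1297  0.0403] rot [-1.7999e+02  3.0000e-02 -1.9860e+01] F [ 1.78  0.19 -0.18] w 0.0005 q [ 47.3   9.7 -36.2 119.3   7.2  53.1 -12.8]
tgt [np.float64(0.447025), np.float64(-0.12325), 0.2, -19.8] -> cm [ -0.19  -0.62 -15.97] turn -0.001 n rows 2.6
tgt [np.float64(0.447025), np.float64(-0.12325), 0.04, -19.8] -> cm [-0.19 -0.61  0.03] turn -0.001 n rows 0.1
tgt [np.float64(0.47996000000000005), np.float64(-0.13508), 0.04, -19.8] -> cm [ 3.31 -0.62  0.02] turn -0.001 n rows 0.5
tgt [np.float64(0.515718), np.float64(-0.147924), 0.04, -19.8] -> cm [ 7.11 -0.63  0.02] turn -0.001 n rows 1.1
```

View pics/c1.png

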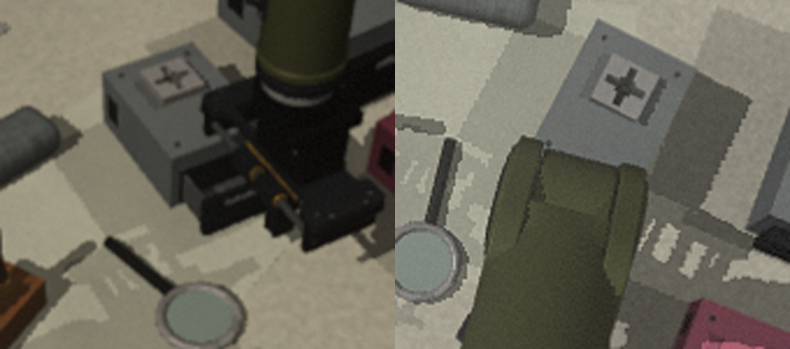

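The side picture shows the fingers in front of the drawer front (crop 290,220) and the gripper body clear above the casing. Pushing along tool +x.

>>> carry_out --pt "1 -0.6 0" --pt "2 -0.6 0" --pt "3 -0.6 0" --pt "3.5 -0.6 0" --pt "4 -0.6 0" --turn '[0,0,0,0,0]' --gripper '[0,0,0,0,0]'

```text
time_s: 2.7
tool_pos: [0.486, -0.137, 0.0396]
tool_rot: [180.0, 0.1, -19.8]
force: [-1.0, 0.8, 1.1]
grip_width: 0.0003
```

```bash
python3 n1.py
```

```text
t 2.7 p [ 0.486  -0.137   0.0396] rot [ 1.7999e+02  1.0000e-01 -1.9830e+01] F [-0.97  0.78  1.14] w 0.0003 q [ 45.1  14.8 -35.6 114.1  10.5  54.3 -15.6]
tgt [np.float64(0.447025), np.float64(-0.12325), 0.2, -19.8] -> cm [ -4.16   0.03 -16.03] turn -0.0 n rows 2.6
tgt [np.float64(0.447025), np.float64(-0.12325), 0.04, -19.8] -> cm [-4.13  0.03 -0.03] turn -0.0 n rows 0.7
tgt [np.float64(0.47996000000000005), np.float64(-0.13508), 0.04, -19.8] -> cm [-0.63  0.02 -0.04] turn -0.0 n rows 0.1
tgt [np.float64(0.515718), np.float64(-0.147924), 0.04, -19.8] -> cm [ 3.17  0.02 -0.04] turn -0.0 n rows 0.5
```

Now on to 2.7 cm, in slow steps toward the stop.

>>> carry_out --pt "0.8 0 0" --pt "1.5 0 0" --pt "2.0 0 0" --pt "2.4 0 0" --pt "2.6 0 0" --turn '[0,0,0,0,0]' --gripper '[0,0,0,0,0]'

```text
time_s: 3.32
tool_pos: [0.5109, -0.146, 0.0398]
tool_rot: [180.0, 0.0, -19.8]
force: [-2.3, 1.6, -1.6]
grip_width: 0.0004
```

>>> carry_out --pt "0.2 0 0" --pt "0.4 0 0" --pt "0.4 0 0" --turn '[0,0,0]' --gripper '[0,0,0]'

```text
time_s: 3.7
tool_pos: [0.5149, -0.1475, 0.0401]
tool_rot: [180.0, -0.0, -19.8]
force: [-0.9, 0.2, -0.4]
grip_width: 0.0001
```

>>> carry_out --pt "0.1 0 0" --pt "0.2 0 0" --pt "0.2 0 0" --turn '[0,0,0]' --gripper '[0,0,0]'

```text
time_s: 4.08
tool_pos: [0.5167, -0.1481, 0.04]
tool_rot: [180.0, -0.0, -19.8]
force: [-2.6, -0.4, -0.4]
grip_width: 0.0006
```

>>> carry_out --pt "0.1 0 0" --pt "0.2 0 0" --pt "0.2 0 0" --turn '[0,0,0]' --gripper '[0,0,0]'

```text
time_s: 4.45
tool_pos: [0.5186, -0.1488, 0.04]
tool_rot: [180.0, -0.0, -19.8]
force: [-1.2, 1.4, 0.7]
grip_width: 0.0007
```

>>> carry_out --pt "0.1 0 0" --pt "0.2 0 0" --pt "0.2 0 0" --turn '[0,0,0]' --gripper '[0,0,0]'

```text
time_s: 4.82
tool_pos: [0.5204, -0.1494, 0.0399]
tool_rot: [180.0, -0.0, -19.8]
force: [-1.0, 0.1, 0.7]
grip_width: 0.0005
```

>>> carry_out --pt "0.1 0 0" --pt "0.2 0 0" --pt "0.2 0 0" --turn '[0,0,0]' --gripper '[0,0,0]'

```text
time_s: 5.2
tool_pos: [0.5217, -0.1499, 0.0398]
tool_rot: [180.0, 0.1, -19.8]
force: [-2.8, 0.6, 1.7]
grip_width: 0.0004
```

```bash
python3 - <<'E'
from mv import *
show()
from cell import read_camera
import cv2
cv2.imwrite("pics/side2.png",read_camera("side")[:,:,::-1])
a=cv2.imread("pics/side2.png")[120:240,280:420]
cv2.imwrite("pics/c2.png",cv2.resize(a,None,fx=5,fy=5,interpolation=cv2.INTER_CUBIC))
E
```

```text
t 5.2 p [ 0.5217 -0.1499  0.0398] rot [ 1.7999e+02  5.0000e-02 -1.9820e+01] F [-2.77  0.6   1.7 ] w 0.0004 q [ 43.5  19.1 -34.5 109.   13.   55.8 -16.8]
```

View pics/c2.png

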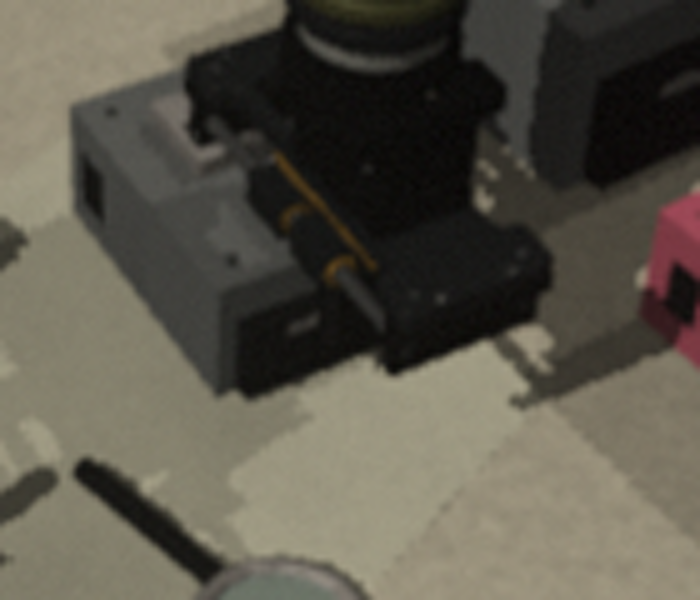

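The drawer front (crop 290,340) sits almost flush with the casing. I'll press on until the hard stop shows in the force.

>>> carry_out --pt "0.1 0 0" --pt "0.2 0 0" --pt "0.2 0 0" --turn '[0,0,0]' --gripper '[0,0,0]'

```text
time_s: 5.62
tool_pos: [0.5218, -0.1498, 0.0394]
tool_rot: [180.0, 0.3, -19.8]
force: [-7.0, 2.4, 5.5]
grip_width: 0.0003
```

>>> carry_out --pt "0.1 0 0" --pt "0.1 0 0" --turn '[0,0]' --gripper '[0,0]'

```text
time_s: 5.88
tool_pos: [0.5218, -0.1499, 0.0394]
tool_rot: [179.9, 0.4, -19.8]
force: [-9.6, 4.2, 8.7]
grip_width: 0.0004
```

Hard stop reached: no more travel, about 10 N. Backing off and lifting away.

>>> carry_out --pt "-1 0 0" --pt "-4 0 -2" --pt "-4 0 -8" --pt "-4 0 -14" --pt "-4 0 -17" --turn '[0,0,0,0,0]' --gripper '[0,0,0,0,0]'

```text
time_s: 6.5
tool_pos: [0.4894, -0.1379, 0.2139]
tool_rot: [179.9, -0.5, -19.8]
force: [0.5, -0.5, -0.4]
grip_width: 0.0003
```

```bash
cat > n2.py <<'E'
from mv import *
show()
H=[.5602,.2453]
for z in(.2,.081): rel(*H,z,9.5)
E
python3 n2.py
```

```text
t 6.5 p [ 0.4894 -0.1379  0.2139] rot [179.95  -0.45 -19.82] F [ 0.49 -0.55 -0.44] w 0.0003 q [ 49.    3.2 -37.3 103.5   2.1  73.5  -8.6]
tgt [0.5602, 0.2453, 0.2, 9.5] -> cm [ -6.35 -38.45   1.31] turn -0.512 n rows 6.2
tgt [0.5602, 0.2453, 0.081, 9.5] -> cm [ -6.44 -38.46  13.21] turn -0.512 n rows 6.6
```

>>> carry_out --pt "-6.4 -38.5 1" --pt "-6.4 -38.5 1" --pt "-6.4 -38.5 1" --pt "-6.4 -38.5 1" --pt "-6.4 -38.5 1" --turn '[-0.51,-0.51,-0.51,-0.51,-0.51]' --gripper '[0.8,0.8,0.8,0.8,0.8]'

```text
time_s: 7.12
tool_pos: [0.5448, 0.1716, 0.2024]
tool_rot: [180.0, -0.2, 9.3]
force: [0.0, -0.8, 0.2]
grip_width: 0.0424
```

```bash
python3 n2.py
```

```text
t 7.125 p [0.5448 0.1716 0.2024] rot [179.98  -0.2    9.34] F [ 0.03 -0.76  0.17] w 0.0424 q [ 24.2  15.8 -51.9  95.6  12.9  74.6 -20.7]
tgt [0.5602, 0.2453, 0.2, 9.5] -> cm [ 2.72 -7.02  0.25] turn -0.003 n rows 1.2
tgt [0.5602, 0.2453, 0.081, 9.5] -> cm [ 2.67 -7.03 12.15] turn -0.003 n rows 2.3
```

>>> carry_out --pt "2.3 -6 0" --pt "2.3 -6 0" --pt "2.3 -6 0" --pt "2.3 -6 0" --turn '[0,0,0,0]' --gripper '[0.8,0.8,0.8,0.8]'

```text
time_s: 7.62
tool_pos: [0.5573, 0.2306, 0.2019]
tool_rot: [179.9, -0.0, 9.2]
force: [-0.4, -0.3, -0.3]
grip_width: 0.0692
```

```bash
python3 n2.py;  python3 - <<'E'
from cell import read_camera
import cv2
for n in("side","top"):cv2.imwrite(f"pics/{n}3.png",read_camera(n)[:,:,::-1])
a=cv2.imread("pics/side3.png")[100:330,150:410]
cv2.imwrite("pics/c3.png",cv2.resize(a,None,fx=2.5,fy=2.5,interpolation=cv2.INTER_CUBIC))
cv2.imwrite("pics/c3t.png",cv2.resize(cv2.imread("pics/top3.png")[130:280,160:420],None,fx=3,fy=3,interpolation=cv2.INTER_CUBIC))
E
```

```text
t 7.625 p [0.5573 0.2306 0.2019] rot [ 1.7992e+02 -4.0000e-02  9.2200e+00] F [-0.38 -0.27 -0.26] w 0.0692 q [ 16.7  20.9 -52.   91.   16.9  76.4 -28.2]
tgt [0.5602, 0.2453, 0.2, 9.5] -> cm [ 0.53 -1.41  0.19] turn -0.005 n rows 0.2
tgt [0.5602, 0.2453, 0.081, 9.5] -> cm [ 0.52 -1.42 12.09] turn -0.005 n rows 1.9
```

View pics/c3.png

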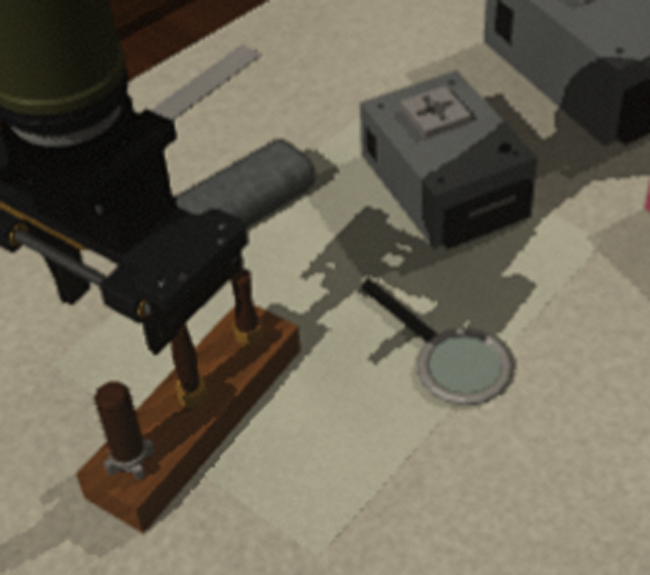

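View pics/c3t.png

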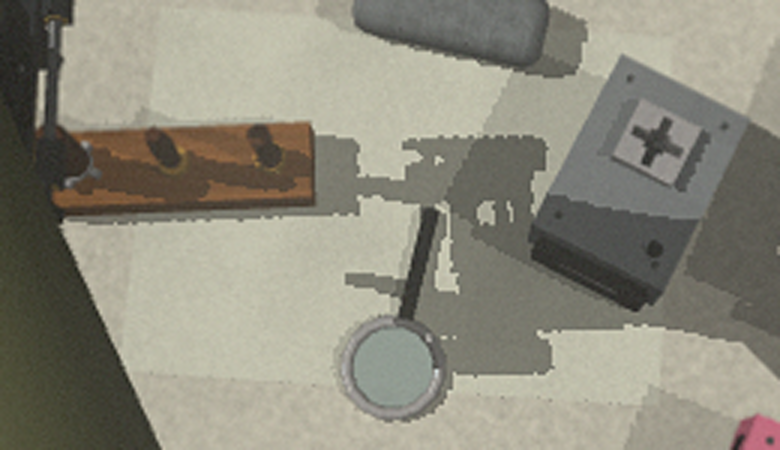

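The drawer is shut and everything else is in place. Aligning over the holder next, then descending.

>>> carry_out --pt "0.5 -1.4 0" --pt "0.5 -1.4 0.5" --pt "0.5 -1.4 3" --pt "0.5 -1.4 4" --pt "0.5 -1.4 4" --turn '[0,0,0,0,0]' --gripper '[0.8,0.8,0.8,0.8,0.8]'

```text
time_s: 8.35
tool_pos: [0.5586, 0.2472, 0.161]
tool_rot: [180.0, 0.1, 9.4]
force: [0.2, 0.5, 0.3]
grip_width: 0.0699
```

```bash
python3 n2.py
```

```text
t 8.35 p [0.5586 0.2472 0.161 ] rot [1.7998e+02 1.0000e-01 9.4100e+00] F [0.18 0.53 0.26] w 0.0699 q [ 14.1  23.9 -51.1  92.7  19.2  72.8 -30.9]
tgt [0.5602, 0.2453, 0.2, 9.5] -> cm [ 0.12  0.21 -3.9 ] turn -0.002 n rows 0.6
tgt [0.5602, 0.2453, 0.081, 9.5] -> cm [0.14 0.21 8.  ] turn -0.002 n rows 1.3
```

>>> carry_out --pt "0.1 0.2 3" --pt "0.1 0.2 6" --pt "0.1 0.2 7.8" --pt "0.1 0.2 8" --pt "0.1 0.2 8" --turn '[0,0,0,0,0]' --gripper '[0.8,0.8,0.8,0.8,0.8]'

```text
time_s: 8.98
tool_pos: [0.5611, 0.2461, 0.083]
tool_rot: [-180.0, -0.1, 9.4]
force: [0.4, 0.1, -0.3]
grip_width: 0.07
```

```bash
python3 n2.py; python3 - <<'E'
from cell import read_camera
import cv2
for n in("side","top"):cv2.imwrite(f"pics/{n}4.png",read_camera(n)[:,:,::-1])
a=cv2.imread("pics/side4.png")[200:330,130:290]
cv2.imwrite("pics/c4.png",cv2.resize(a,None,fx=4,fy=4,interpolation=cv2.INTER_CUBIC))
E
```

```text
t 8.975 p [0.5611 0.2461 0.083 ] rot [-1.7997e+02 -8.0000e-02  9.4000e+00] F [ 0.4   0.12 -0.31] w 0.07 q [ 12.4  28.3 -48.8  97.   23.1  65.3 -33.5]
tgt [0.5602, 0.2453, 0.2, 9.5] -> cm [ -0.09   0.06 -11.7 ] turn -0.002 n rows 1.9
tgt [0.5602, 0.2453, 0.081, 9.5] -> cm [-0.1   0.07  0.2 ] turn -0.002 n rows 0.0
```

View pics/c4.png

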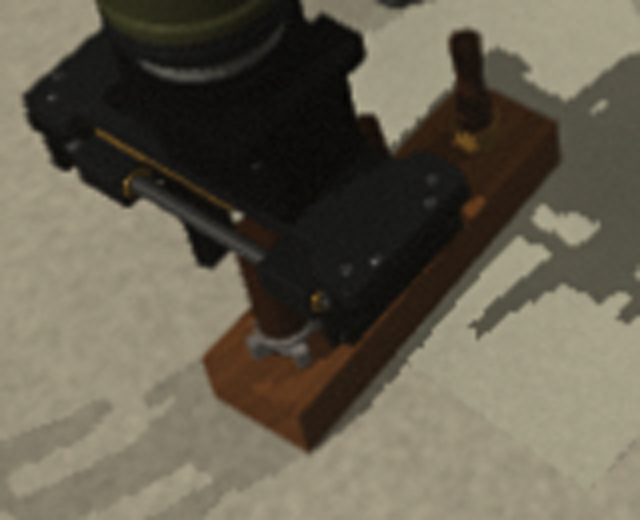

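The grip stands between the pads. Closing.

>>> carry_out --pt "0 0 0" --pt "0 0 0" --pt "0 0 0" --pt "0 0 0" --pt "0 0 0" --turn '[0,0,0,0,0]' --gripper '[0.2,0.2,0.2,0.2,0.2]' --squeeze 50

```text
time_s: 9.7
tool_pos: [0.5605, 0.2456, 0.0819]
tool_rot: [180.0, 0.0, 9.4]
force: [0.6, -0.8, -0.2]
grip_width: 0.0277
```

>>> carry_out --pt "0 0 0" --pt "0 0 0" --pt "0 0 0" --pt "0 0 0" --turn '[0,0,0,0]' --gripper '[0,0,0,0]' --squeeze 50

```text
time_s: 10.2
tool_pos: [0.5608, 0.2456, 0.0819]
tool_rot: [-180.0, -0.0, 9.4]
force: [1.8, 0.4, -1.6]
grip_width: 0.0248
```

```bash
python3 n2.py
```

```text
t 10.2 p [0.5608 0.2456 0.0819] rot [-1.80e+02 -3.00e-02  9.39e+00] F [ 1.78  0.42 -1.64] w 0.0248 q [ 12.4  28.3 -48.8  97.1  23.2  65.2 -33.5]
tgt [0.5602, 0.2453, 0.2, 9.5] -> cm [ -0.05   0.02 -11.81] turn -0.002 n rows 1.9
tgt [0.5602, 0.2453, 0.081, 9.5] -> cm [-0.06  0.02  0.09] turn -0.002 n rows 0.0
```

Held, with the opening at 25 mm. Lifting straight up.

>>> carry_out --pt "0 0 -1" --pt "0 0 -3.5" --pt "0 0 -7" --pt "0 0 -11" --pt "0 0 -12" --turn '[0,0,0,0,0]' --gripper '[0,0,0,0,0]'

```text
time_s: 10.82
tool_pos: [0.5608, 0.2466, 0.2051]
tool_rot: [-180.0, -0.2, 9.4]
force: [0.6, -0.0, -1.4]
grip_width: 0.025
```

```bash
cat > n3.py <<'E'
from mv import *
show()
H=[.6324,-.1898]
for z in(.2,.155,.112): rel(*H,z,5)
E
python3 n3.py; python3 - <<'E'
from cell import read_camera
import cv2
for n in("side","top"):cv2.imwrite(f"pics/{n}5.png",read_camera(n)[:,:,::-1])
a=cv2.imread("pics/side5.png")[150:320,110:290]
cv2.imwrite("pics/c5.png",cv2.resize(a,None,fx=3.5,fy=3.5,interpolation=cv2.INTER_CUBIC))
E
```

```text
t 10.825 p [0.5608 0.2466 0.2051] rot [-179.97   -0.18    9.42] F [ 0.61 -0.02 -1.4 ] w 0.025 q [ 14.9  22.  -52.   89.5  17.7  76.9 -29.6]
tgt [0.6324, -0.1898, 0.2, 5] -> cm [-0.08 44.23  0.48] turn 0.077 n rows 7.1
tgt [0.6324, -0.1898, 0.155, 5] -> cm [-0.1  44.23  4.98] turn 0.077 n rows 7.1
tgt [0.6324, -0.1898, 0.112, 5] -> cm [-0.11 44.23  9.28] turn 0.077 n rows 7.2
```

View pics/c5.png

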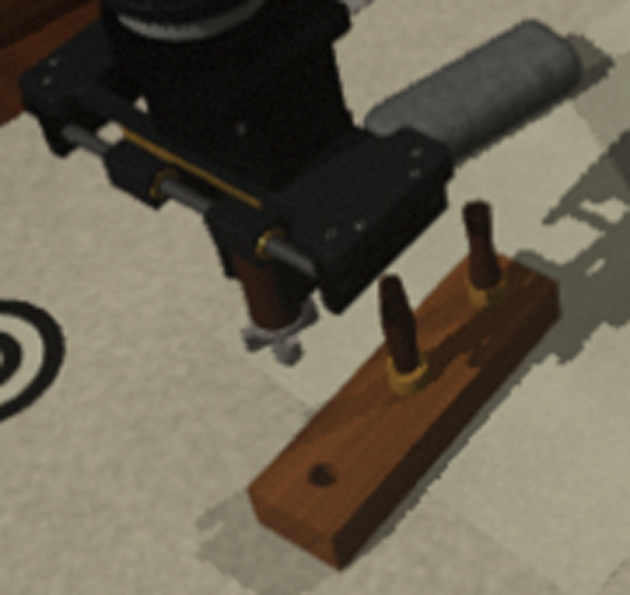

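Lifted cleanly and both knives are untouched. Now over to the sharpener with extra height, turning about 5°.

>>> carry_out --pt "0 0 -4" --pt "0 4 -4" --pt "-0.1 44.2 -4" --pt "-0.1 44.2 -4" --pt "-0.1 44.2 -4" --turn '[0.077,0.077,0.077,0.077,0.077]' --gripper '[0,0,0,0,0]'

```text
time_s: 11.55
tool_pos: [0.596, 0.0189, 0.24]
tool_rot: [180.0, 0.2, 5.0]
force: [1.3, 0.1, -1.8]
grip_width: 0.025
```

```bash
python3 n3.py
```

```text
t 11.55 p [0.596  0.0189 0.24  ] rot [180.     0.19   5.  ] F [ 1.3   0.1  -1.76] w 0.025 q [ 34.7  17.3 -47.5  88.9  12.8  79.7  -8.9]
tgt [0.6324, -0.1898, 0.2, 5] -> cm [ 1.82 21.11  3.99] turn -0.0 n rows 3.4
tgt [0.6324, -0.1898, 0.155, 5] -> cm [ 1.84 21.11  8.49] turn -0.0 n rows 3.7
tgt [0.6324, -0.1898, 0.112, 5] -> cm [ 1.85 21.11 12.79] turn -0.0 n rows 4.0
```

>>> carry_out --pt "1.8 20 3" --pt "1.8 20 5" --pt "1.8 20 5" --pt "1.8 20 5" --pt "1.8 20 5" --turn '[0,0,0,0,0]' --gripper '[0,0,0,0,0]'

```text
time_s: 12.18
tool_pos: [0.6311, -0.1778, 0.1894]
tool_rot: [-179.9, 0.2, 4.8]
force: [0.2, 0.8, -0.7]
grip_width: 0.025
```

```bash
python3 n3.py; python3 - <<'E'
from cell import read_camera
import cv2
for n in("side","top"):cv2.imwrite(f"pics/{n}6.png",read_camera(n)[:,:,::-1])
E
python3 n3.py|head -1
```

```text
t 12.175 p [ 0.6311 -0.1778  0.1894] rot [-179.88    0.22    4.82] F [ 0.16  0.75 -0.68] w 0.025 q [ 44.2  25.7 -41.4  84.   17.   77.    6.6]
tgt [0.6324, -0.1898, 0.2, 5] -> cm [ 0.02  1.21 -1.06] turn -0.003 n rows 0.3
tgt [0.6324, -0.1898, 0.155, 5] -> cm [0.04 1.22 3.44] turn -0.003 n rows 0.6
tgt [0.6324, -0.1898, 0.112, 5] -> cm [0.06 1.22 7.74] turn -0.003 n rows 1.3
t 12.275 p [ 0.6324 -0.1735  0.1917] rot [-1.7987e+02  3.0000e-02  5.1600e+00] F [ 0.49 -0.07 -0.62] w 0.0249 q [ 44.1  25.5 -41.6  84.   17.   77.    6.6]
```

View pics/side6.png

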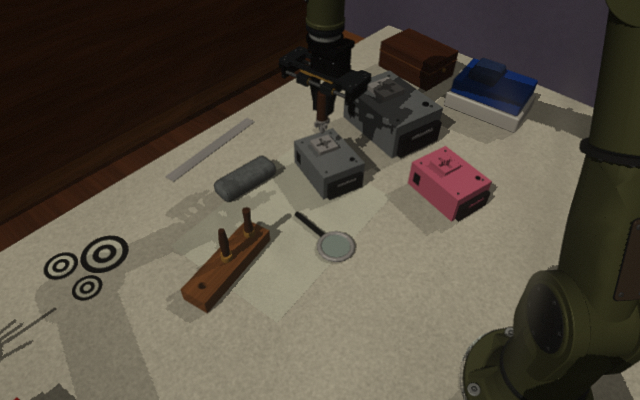

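View pics/top6.png

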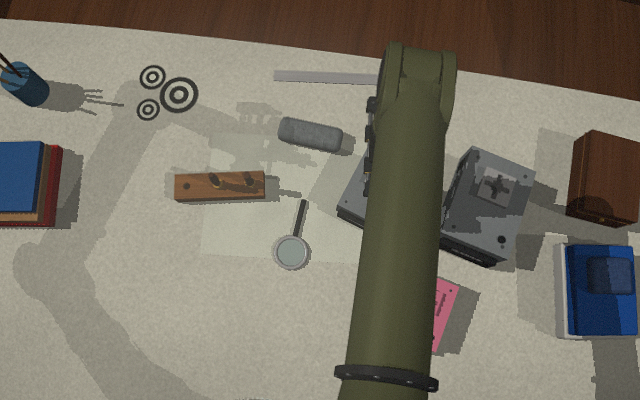

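```bash
python3 n3.py
```

```text
t 12.275 p [ 0.6324 -0.1735  0.1917] rot [-1.7987e+02  3.0000e-02  5.1600e+00] F [ 0.49 -0.07 -0.62] w 0.0249 q [ 44.1  25.5 -41.6  84.   17.   77.    6.6]
tgt [0.6324, -0.1898, 0.2, 5] -> cm [-0.14  1.62 -0.84] turn 0.003 n rows 0.3
tgt [0.6324, -0.1898, 0.155, 5] -> cm [-0.14  1.63  3.66] turn 0.003 n rows 0.6
tgt [0.6324, -0.1898, 0.112, 5] -> cm [-0.14  1.64  7.96] turn 0.003 n rows 1.3
```

>>> carry_out --pt "0 1.6 0" --pt "0 1.6 0" --pt "0 1.6 1.5" --pt "0 1.6 2" --pt "0 1.6 2" --turn '[0,0,0,0,0]' --gripper '[0,0,0,0,0]'

```text
time_s: 12.9
tool_pos: [0.6333, -0.1921, 0.1708]
tool_rot: [-180.0, 0.1, 5.0]
force: [-0.2, 0.5, -0.1]
grip_width: 0.0252
```

```bash
python3 n3.py; python3 - <<'E'
from cell import read_camera
import cv2
for n in("side","top"):cv2.imwrite(f"pics/{n}7.png",read_camera(n)[:,:,::-1])
a=cv2.imread("pics/side7.png")[70:160,280:380]
cv2.imwrite("pics/c7.png",cv2.resize(a,None,fx=6.5,fy=6.5,interpolation=cv2.INTER_CUBIC))
E
python3 n3.py|head -1
```

```text
t 12.9 p [ 0.6333 -0.1921  0.1708] rot [-1.7996e+02  9.0000e-02  5.0100e+00] F [-0.24  0.49 -0.1 ] w 0.0252 q [ 44.8  27.  -40.8  84.5  17.8  75.2   7.5]
tgt [0.6324, -0.1898, 0.2, 5] -> cm [-0.07 -0.24 -2.92] turn 0.0 n rows 0.5
tgt [0.6324, -0.1898, 0.155, 5] -> cm [-0.06 -0.24  1.58] turn 0.0 n rows 0.3
tgt [0.6324, -0.1898, 0.112, 5] -> cm [-0.06 -0.23  5.88] turn 0.0 n rows 0.9
t 13.0 p [ 0.6339 -0.1923  0.1719] rot [-180.   -0.    5.] F [-0.98 -0.2  -0.72] w 0.0253 q [ 44.8  26.9 -40.8  84.4  17.8  75.2   7.5]
```

View pics/c7.png

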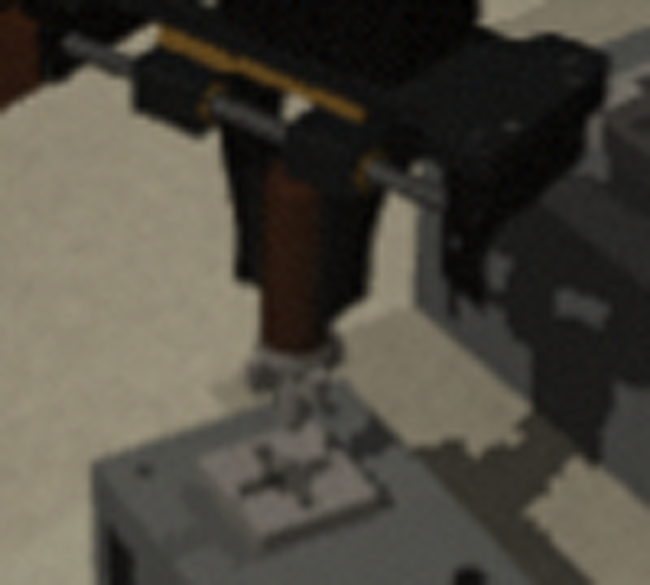

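Resolution is coarse here, so I'll overlay the spline model on the rack pictures to get the holder's yaw.

```bash
cat > ov.py <<'E'
from h import *
def overlay(im,n,pos,yaws,box,k,out,zn):
    x,y,w,hh=box;T=[]
    crop=cv2.resize(im[y:y+hh,x:x+w],None,fx=k,fy=k,interpolation=cv2.INTER_CUBIC)
    T.append(crop)
    for yw in yaws:
        c=crop.copy()
        for q in range(4):
            R=Rz(np.radians(yw+90*q))
            P=np.array([(.019,-.003,.018),(.019,.003,.018),(.019,.003,.032),(.019,-.003,.032)])@R.T+[pos[0],pos[1],zn]
            uv=((proj(n,P)-[x,y]+.5)*k-.5)
            cv2.polylines(c,[np.round(uv*8).astype(np.int32)],True,(0,255,255),1,cv2.LINE_AA,3)
        cv2.putText(c,str(yw),(5,20),0,.6,(0,0,255),2);T.append(c)
    cv2.imwrite(out,cv2.vconcat([cv2.hconcat(T[i:i+3]) for i in range(0,len(T),3)]))
E
python3 - <<'E'
from ov import *
s=cv2.imread("pics/side0.png");t=cv2.imread("pics/top0.png")
overlay(s,"side",(.5605,.2453),[-8,-12,-16,-20,-24],(186,266,30,30),8,"pics/o_s.png",.017)
overlay(t,"top",(.5605,.2453),[-8,-12,-16,-20,-24],(174,168,28,28),9,"pics/o_t.png",.017)
E
```

```text
(no output)
```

View pics/o_s.png

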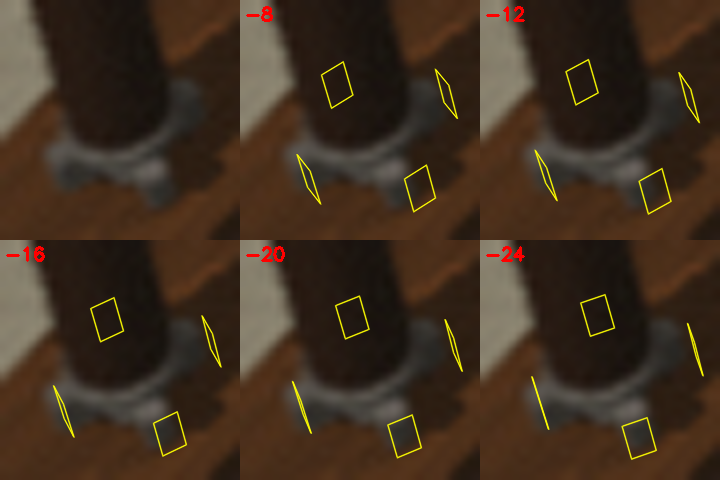

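View pics/o_t.png

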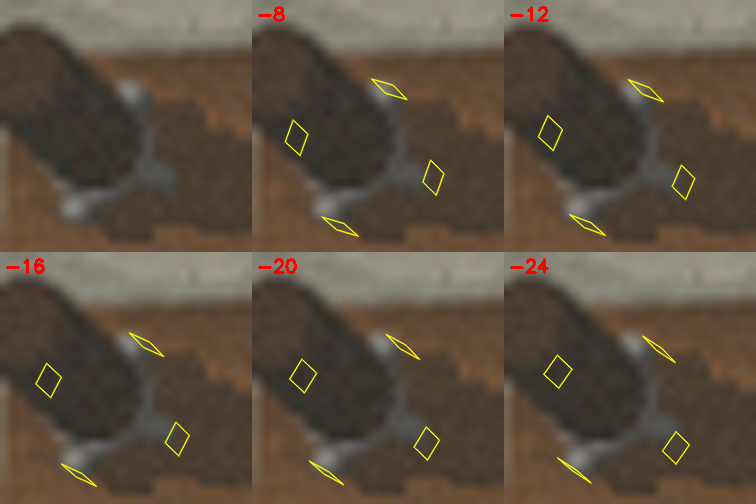

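```bash
cat > ov2.py <<'E'
from h import *
def draw(c,n,P,x,y,k,col):
    uv=((proj(n,P)-[x,y]+.5)*k-.5);cv2.polylines(c,[np.round(uv*8).astype(np.int32)],True,col,1,cv2.LINE_AA,3)
def circ(r,z,pos): a=np.linspace(0,2*np.pi,40)[:-1];return np.c_[r*np.cos(a)+pos[0],r*np.sin(a)+pos[1],0*a+z]
def holder(c,n,pos,yw,zn,x,y,k):
    draw(c,n,circ(.013,zn+.108,pos),x,y,k,(0,255,0));draw(c,n,circ(.013,zn+.038,pos),x,y,k,(0,255,0))
    draw(c,n,circ(.0145,zn+.032,pos),x,y,k,(255,255,0));draw(c,n,circ(.007,zn,pos),x,y,k,(255,0,255))
    for q in range(4):
        P=np.array([(.019,-.003,.018),(.019,.003,.018),(.019,.003,.032),(.019,-.003,.032)])@Rz(np.radians(yw+90*q)).T+[pos[0],pos[1],zn]
        draw(c,n,P,x,y,k,(0,255,255))
def socket(c,n,S,x,y,k):
    M=lambda L:np.array(L)@Rz(S[2]).T+[S[0],S[1],0]
    b=.025;draw(c,n,M([(.022+b,b,.08),(.022+b,-b,.08),(.022-b,-b,.08),(.022-b,b,.08)]),x,y,k,(0,0,255))
    a=.0205;w=.004;draw(c,n,M([(.022+i,j,.08) for i,j in[(a,w),(a,-w),(w,-w),(w,-a),(-w,-a),(-w,-w),(-a,-w),(-a,w),(-w,w),(-w,a),(w,a),(w,w)]]),x,y,k,(0,255,255))
    draw(c,n,M([(.075,.055,.07),(.075,-.055,.07),(-.075,-.055,.07),(-.075,.055,.07)]),x,y,k,(0,255,0))
def crop(im,x,y,w,h,k): return cv2.resize(im[y:y+h,x:x+w],None,fx=k,fy=k,interpolation=cv2.INTER_CUBIC)
S=[.6117,-.1824,-.3449]
E
python3 - <<'E'
from ov2 import *
s=cv2.imread("pics/side0.png");t=cv2.imread("pics/top0.png");O=[]
for im,n,x,y in((s,"side",180,245),(t,"top",165,165)):
    c=crop(im,x,y,44,50,8);d=c.copy();holder(d,n,(.5605,.2453),-16,.017,x,y,8);O.append(cv2.hconcat([c,d]))
cv2.imwrite("pics/o2.png",cv2.vconcat(O)[:,:])
im=cv2.imread("pics/side7.png");x,y=290,85
c=crop(im,x,y,62,70,6);d=c.copy();holder(d,"side",(.6336,-.1922),-20,.107,x,y,6);socket(d,"side",S,x,y,6)
cv2.imwrite("pics/o7.png",cv2.hconcat([c,d]))
E
```

```text
(no output)
```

View pics/o2.png

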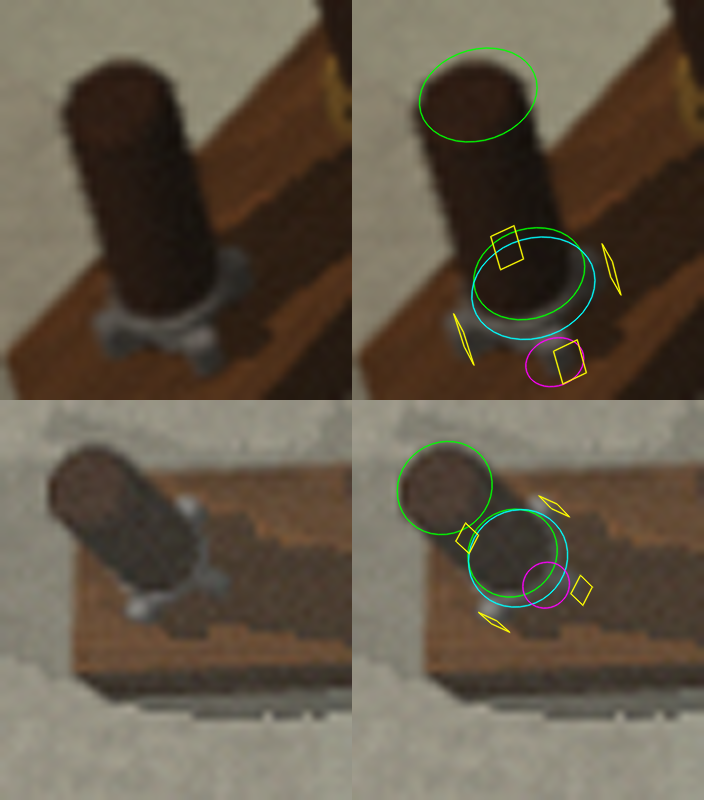

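View pics/o7.png

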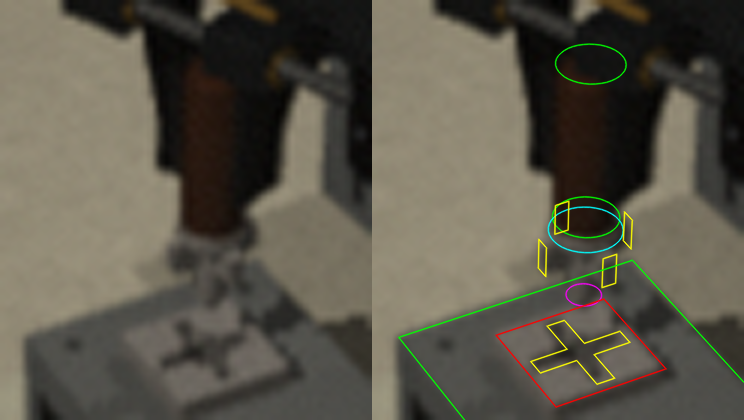

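```bash
python3 - <<'E'
from ov2 import *
cv2.imwrite("pics/r_s.png",crop(cv2.imread("pics/side7.png"),175,215,105,100,6))
cv2.imwrite("pics/r_t.png",crop(cv2.imread("pics/top7.png"),165,155,115,60,6))
E
```

```text
(no output)
```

View pics/r_s.png

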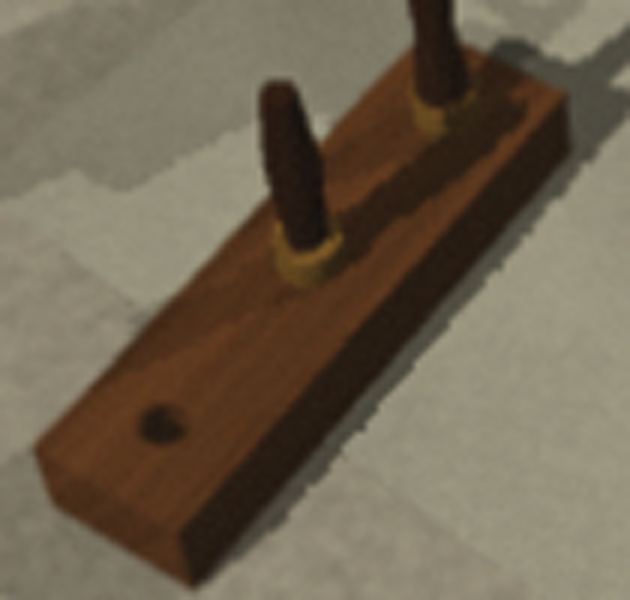

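View pics/r_t.png

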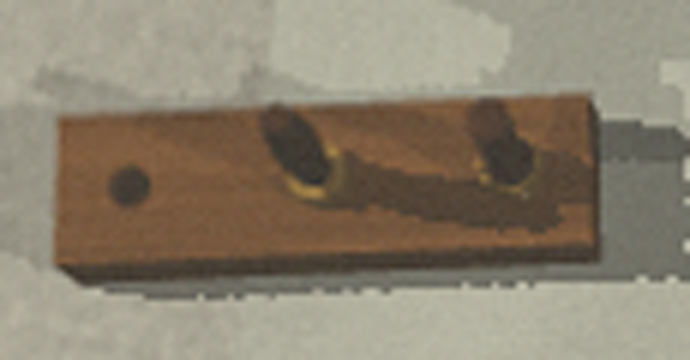

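```bash
python3 - <<'E'
from ov2 import *
np.set_printoptions(precision=4,suppress=True)
C=[(.03,.105,.035),(.03,-.105,.035),(-.03,-.105,.035),(-.03,.105,.035),(0,.075,.035)]
ot=("top",C,unc([(58,118),(590,95),(597,243),(55,265),(129,186)],6,(165,155)))
os_=("side",[C[0],C[3],C[2],C[4]],unc([(38,452),(180,532),(568,92),(162,424)],6,(175,215)))
for nm,o in(("top",[ot]),("side",[os_]),("both",[ot,os_])):
    p,r=fit(o,[.57,.17,.16]);print("rack",nm,p,np.degrees(p[2]),"rms",np.sqrt((r**2).mean()),"hole",(Rz(p[2])@[0,.075,0])[:2]+p[:2]); print(r.reshape(-1,2).T)
print(ray("top",ot[2][-1],.035),ray("side",os_[2][-1],.035))
E
```

```text
rack top [0.5742 0.1722 0.1863] 10.676475718889694 rms 0.26891345391185256 hole [0.5603 0.2459]
[[-0.0477  0.2347 -0.4789 -0.152   0.4472]
 [-0.2446 -0.2489  0.0921  0.1476  0.2475]]
rack side [0.5747 0.1733 0.1892] 10.83786613893564 rms 0.5221543432691211 hole [0.5606 0.247 ]
[[-0.6318  0.0156 -0.2299  1.0516]
 [-0.4858  0.5965  0.0726 -0.1609]]
rack both [0.5744 0.1728 0.1867] 10.695111262719445 rms 0.4527305669433159 hole [0.5605 0.2465]
[[-0.2527  0.0189 -0.6892 -0.3515  0.2432 -0.374   0.2212  0.1437  1.3067]
 [-0.3633 -0.3969 -0.0601  0.0248  0.1225 -0.6518  0.4818  0.0825 -0.2796]]
[0.5607 0.2471] [0.5618 0.2486]
```

>>> carry_out --pt "-0.1 -0.2 0.5" --pt "-0.1 -0.2 1" --pt "-0.1 -0.2 1.8" --pt "-0.1 -0.2 2" --pt "-0.1 -0.2 2" --turn '[0,0,0,0,0]' --gripper '[0,0,0,0,0]'

```text
time_s: 13.62
tool_pos: [0.6325, -0.1906, 0.1516]
tool_rot: [-180.0, 0.0, 5.0]
force: [-0.3, 0.0, -1.5]
grip_width: 0.0251
```

```bash
cat > look.py <<'E'
import sys
from ov2 import *
from mv import show,p as tp,o
from cell import read_camera,telemetry
k=8;tag=sys.argv[1]
im=read_camera("side")[:,:,::-1].copy();cv2.imwrite(f"pics/side_{tag}.png",im)
o=telemetry.get_obs();tp=o["tool_pos"];print(o["time_s"],tp.round(4),np.round(o["tool_rot"],2),np.round(o["force"],2))
x,y=300,100;c=crop(im,x,y,48,60,k);d=c.copy();yw=-24.9+o["tool_rot"][2]
hp=(tp[0],tp[1]+.0007);holder(d,"side",hp,yw,tp[2]-.065,x,y,k);socket(d,"side",S,x,y,k)
loc=Rz(S[2]).T@(np.r_[hp,0]-[S[0],S[1],0])-[.022,0,0];print("holder rel socket mm",loc[:2]*1e3,"nose above mouth",(tp[2]-.065-.08)*1e3,"dyaw",yw-np.degrees(S[2]))
cv2.imwrite(f"pics/{tag}.png",cv2.hconcat([c,d]))
E
python3 look.py L8
```

```text
13.675 [ 0.6327 -0.1907  0.1519] [-180.     -0.      4.98] [ 0.27  0.14 -1.27]
holder rel socket mm [ 0.33606979 -0.01558289] nose above mouth 6.879952467653369 dyaw -0.16024438660711482
```

View pics/L8.png

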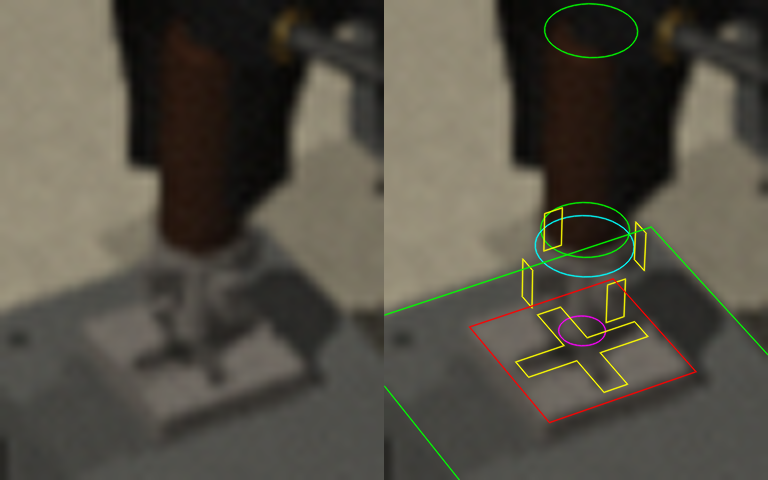

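The holder hangs upright just above the socket cross (crop 190,340), and the overlay agrees within about 1 px. Lowering gently and watching the force.

>>> carry_out --pt "0 0 0.3" --pt "0 0 0.6" --pt "0 0 0.8" --pt "0 0 0.8" --turn '[0,0,0,0]' --gripper '[0,0,0,0]'

```text
time_s: 14.18
tool_pos: [0.6326, -0.1906, 0.1437]
tool_rot: [-180.0, 0.0, 5.0]
force: [0.1, -0.6, -1.0]
grip_width: 0.0249
```

>>> carry_out --pt "0 0 0.2" --pt "0 0 0.3" --pt "0 0 0.3" --turn '[0,0,0]' --gripper '[0,0,0]'

```text
time_s: 14.55
tool_pos: [0.6326, -0.1906, 0.1408]
tool_rot: [180.0, 0.0, 5.0]
force: [0.4, -0.5, -2.3]
grip_width: 0.0249
```

No upward force with the nose 4 mm below the mouth, so it has entered the bore. Going on to just before the splines reach the mouth.

>>> carry_out --pt "0 0 0.3" --pt "0 0 0.6" --pt "0 0 0.9" --pt "0 0 0.9" --turn '[0,0,0,0]' --gripper '[0,0,0,0]'

```text
time_s: 15.05
tool_pos: [0.6324, -0.1906, 0.1314]
tool_rot: [-180.0, 0.0, 5.0]
force: [-0.3, -0.2, -0.9]
grip_width: 0.0252
```

```bash
python3 look.py L9
```

```text
15.1 [ 0.6326 -0.1906  0.1317] [-1.80e+02  2.00e-02  4.99e+00] [-0.62  0.61 -1.27]
holder rel socket mm [ 0.1873366  -0.00618851] nose above mouth -13.30430647506016 dyaw -0.15228756544149746
```

View pics/L9.png

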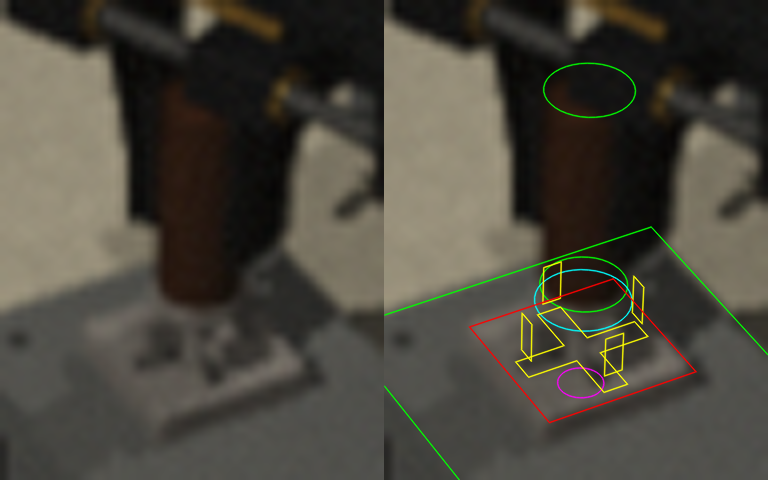

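>>> carry_out --pt "0 0 0.2" --pt "0 0 0.4" --pt "0 0 0.5" --pt "0 0 0.5" --turn '[0,0,0,0]' --gripper '[0,0,0,0]'

```text
time_s: 15.6
tool_pos: [0.6326, -0.1906, 0.1268]
tool_rot: [180.0, 0.0, 5.0]
force: [-0.0, 0.3, -1.2]
grip_width: 0.0249
```

>>> carry_out --pt "0 0 0.2" --pt "0 0 0.2" --turn '[0,0]' --gripper '[0,0]'

```text
time_s: 15.85
tool_pos: [0.6329, -0.1906, 0.1255]
tool_rot: [180.0, -0.0, 5.0]
force: [-0.7, -0.2, 2.7]
grip_width: 0.0251
```

>>> carry_out --pt "0 0 0.2" --pt "0 0 0.2" --turn '[0,0]' --gripper '[0,0]'

```text
time_s: 16.1
tool_pos: [0.633, -0.1906, 0.1233]
tool_rot: [180.0, -0.0, 5.0]
force: [-1.3, 0.1, 3.5]
grip_width: 0.025
```

The hone spring is felt at about 4 N and the splines are passing the mouth. Going on.

>>> carry_out --pt "0 0 0.2" --pt "0 0 0.3" --pt "0 0 0.3" --turn '[0,0,0]' --gripper '[0,0,0]'

```text
time_s: 16.48
tool_pos: [0.633, -0.1907, 0.1204]
tool_rot: [180.0, -0.0, 5.0]
force: [-1.6, 0.1, 5.0]
grip_width: 0.0252
```

>>> carry_out --pt "0 0 0.2" --pt "0 0 0.3" --pt "0 0 0.3" --turn '[0,0,0]' --gripper '[0,0,0]'

```text
time_s: 16.85
tool_pos: [0.633, -0.1907, 0.1177]
tool_rot: [180.0, -0.0, 5.0]
force: [-0.8, 0.1, 6.7]
grip_width: 0.0253
```

>>> carry_out --pt "0 0 0.2" --pt "0 0 0.2" --turn '[0,0]' --gripper '[0,0]'

```text
time_s: 17.1
tool_pos: [0.633, -0.1907, 0.1158]
tool_rot: [180.0, -0.0, 5.0]
force: [-2.2, -0.3, 7.1]
grip_width: 0.025
```

The force follows the spring curve, with about 3 mm left.

>>> carry_out --pt "0 0 0.2" --pt "0 0 0.2" --turn '[0,0]' --gripper '[0,0]'

```text
time_s: 17.35
tool_pos: [0.6331, -0.1907, 0.114]
tool_rot: [180.0, -0.1, 5.0]
force: [-1.3, 1.2, 7.6]
grip_width: 0.0251
```

>>> carry_out --pt "0 0 0.2" --pt "0 0 0.2" --turn '[0,0]' --gripper '[0,0]'

```text
time_s: 17.6
tool_pos: [0.6331, -0.1907, 0.1128]
tool_rot: [179.9, -0.1, 5.0]
force: [-3.8, 0.1, 11.2]
grip_width: 0.0249
```

>>> carry_out --pt "0 0 0.1" --pt "0 0 0.1" --turn '[0,0]' --gripper '[0,0]'

```text
time_s: 17.85
tool_pos: [0.6332, -0.1907, 0.1128]
tool_rot: [179.9, -0.1, 5.0]
force: [-4.8, 0.2, 16.1]
grip_width: 0.0251
```

The motion stopped at TCP z = 0.1128 while the force rose to 16 N, so the flange is on the block. I'll ease the sideways load, add a little preload and check.

>>> carry_out --pt "-0.1 0 0.1" --pt "-0.1 0 0.1" --pt "-0.1 0 0.1" --pt "-0.1 0 0.1" --turn '[0,0,0,0]' --gripper '[0,0,0,0]'

```text
time_s: 18.35
tool_pos: [0.6331, -0.1907, 0.1127]
tool_rot: [179.9, -0.2, 5.0]
force: [-3.7, 0.8, 17.6]
grip_width: 0.025
```

```bash
python3 look.py L10; python3 -c "
import cv2
im=cv2.imread('pics/side_L10.png');cv2.imwrite('pics/f1.png',cv2.resize(im[60:330,160:440],None,fx=2.2,fy=2.2,interpolation=cv2.INTER_CUBIC))"
```

```text
18.4 [ 0.6331 -0.1907  0.1127] [179.89  -0.18   4.98] [-3.92  1.71 20.  ]
holder rel socket mm [0.66832837 0.08889975] nose above mouth -32.25733716725061 dyaw -0.1570265127691961
```

View pics/L10.png

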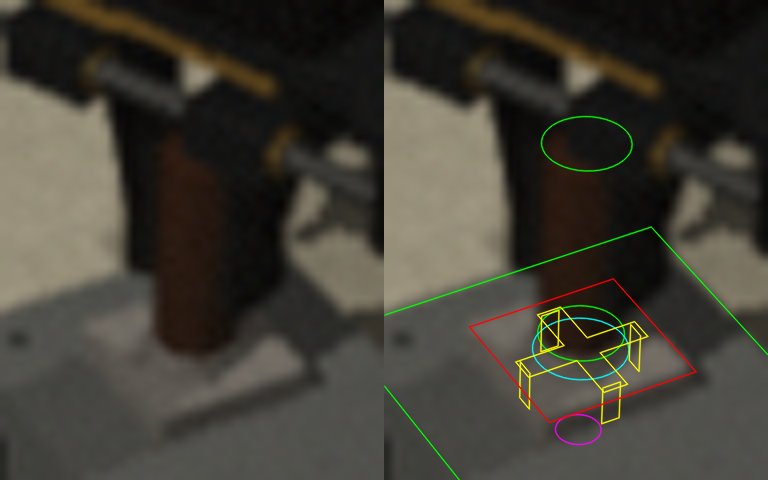

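View pics/f1.png

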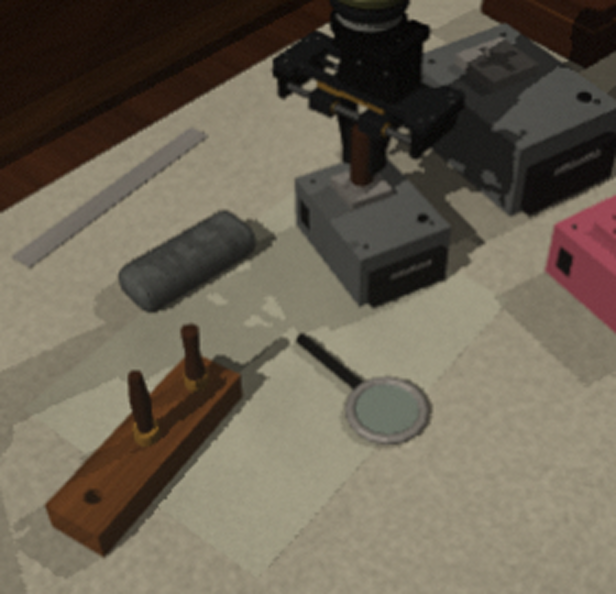

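The picture shows the holder seated upright on the block (crop 195,350), with the splines hidden in the slots. The drawer is shut, and the knives, magnifier and case are in place. Handing in.

```bash
python3 - <<'E'
from cell import sign_off,telemetry
o=telemetry.get_obs();print(o["time_s"],o["tool_pos"],o["force"],o["grip_width"])
print(sign_off())
E
```

```text
18.4 [ 0.63306343 -0.19068056  0.11274266] [-3.91855815  1.70636159 20.00323703] 0.025061283131790336
the job is handed in; nothing more can be done
None
```

I shut the small grey sharpener's drawer, then took the splined holder from the left end of the rack. I turned it about 4.5° to line its splines up with the socket and pressed it fully home. I handed in at 18.4 s, still gripping it at a 50 N setting and pressing down.

- **Drawer:** it ran to its hard stop at about 10 N with no more travel, and it looked shut in the later pictures.
- **Holder:** the force followed the spring curve. The arm then stopped at TCP z = 0.1128 m, against 0.113 m expected with the flange on the block. The last reading was about 20 N upward on the tool, steady in height, with the tool within 0.2° of vertical.
- **Other things:** in the last side picture the two knives, magnifier and glasses case stood where they were. I judged that by eye and did not measure it.
- **Disagreements:**
  - About 4 N of sideways load remained at the end; my attempt to ease it made little difference.
  - The spline angle could only be read to a few degrees, and the arm hid the socket from the top camera. That the splines mesh rests on the smooth entry, the force readings and the side view.

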